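Start the sample timers in order

ROBOT

A 6-joint arm with a two-finger parallel gripper is mounted at the origin on the work surface. World frame = base frame: x ahead of the robot, y to its left, z up, the work surface at z = 0. Lengths are in m, angles in rad, forces in N, time in s.
With the tool pointing down it reaches from about 0.35 to 0.775 m from the base axis. Payload 7.3 kg.
Tool frame: the origin (TCP) lies on the mounting face of the last link; the fingertips stand 178 mm ahead of it and the grasp point (between the pads) lies 159 mm ahead of it (robot.tcp_to_tips is the distance from the TCP to the fingertips, in m); z points along the fingers, y is the direction in which the jaws open and shut (so a half turn about z gives the same grasp; the last joint's range is limited). The gripper opens to 92 mm and grips with 3 to 60 N. Pads are 19 mm wide; open, the fingers measure 130 mm over their backs; the gripper's body (75 mm by 190 mm) begins 47 mm behind the grasp point.
Start: joints at [1.194, 0.342, 1.524, -0, 1.275, -0.146], TCP at [0.12, 0.511, 0.405] pointing down, gripper open.
Joint ranges: [-2.53, 2.53], [-0.77, 2.02], [0.04, 2.7], [-1, 4.14], [0.28, 2.66], [-3.11, 3.11]. Speed limits (rad/s): [2.57, 2.57, 3.14, 3.14, 3.14, 3.14].

INTERFACE

Orientations are given as [roll, pitch, yaw] about the fixed x, y, z axes, in that order (R = Rz(yaw) Ry(pitch) Rx(roll)).
In Python, from cell import robot, viewer gives the robot as it stands.
- The arm moves only by the shell command python3 -m creep 'ROWS' [OPENING] [FORCE]. ROWS is JSON, a list that holds one entry, the list of rows, each a list of 6 numbers: the shift along the world's x, y, z in mm, then the turn, a rotation vector about the world's x, y, z in degrees. A call has 1 to 5 rows; each row shifts and turns the pose as measured when the row begins; what a row does not reach is not made up. A row lasts 1/12 s, in which the tool goes at most 41.7 mm and 7.16 degrees, less where a joint would pass 70% of its speed; a pose out of reach is approached as far as the arm can. A call with a gripper value outside its range is refused whole. OPENING is the closure, from -1 (fully open) to 1 (shut), set as the call begins (- or left out, the last holds). The fingers move at their own pace and stop on an object; FORCE is the grip in N (left out, the last holds). Time passes only in rows, so rows that do not move let the fingers close. It gives the time, the measured TCP pose, the force and the opening at its end, in the units of the state.
- robot.observe(): the state, without advancing time (a new reading comes with each control period).
- viewer.read_camera(name): name is "side" or "top" or "wrist"; returns the picture (480x640x3 uint8, blue, green, red); there is no depth.
- viewer.camera_model(name): a dict with "fx", "fy", "cx", "cy" (pixels), "pose" (4x4, takes a point from camera to world coordinates); the wrist camera has in their place "mount" (4x4, takes a point from camera to tool coordinates, whose origin is the TCP and whose axes are the flange's). Camera axes: x right, y up, looking along -z (the intrinsics and any distortion apply to the point x, -y, -z); pixel columns grow to the right and rows downward; lengths in m; the calibration is good to about 2 mm. The wrist camera is an equidistant fisheye: a pixel r from the principal point sees the ray r / f radians off the axis. A picture is of the moment at which its call begins: read the wrist's pose just before it. camera_model takes no time and is no camera call.
- robot.hand_in(): hands the job in, once; it reports no verdict.
The state is a dict: "time": time; "qpos": joint angles; "qvel": joint speeds; "joint_efforts": joint torques, N m; "tool_pos": TCP position; "tool_rot": TCP orientation; "contact_force": force on the tool from outside, world axes, zero at the start; "torque": the same for the moment, N m; "opening": finger opening in m.
Only numpy, scipy, OpenCV 4.12 (cv2) and the standard library are available. Lean on these libraries where they do the work, as an engineer would, in place of code of your own. Each camera call takes 0.05 s, during which the arm holds its last target. There are 200 camera calls.

TASK

Start the timers of the three sample cartridges: with the fingertips, lightly tap the round key on top of each timer down until it stays down, first the green key, then the yellow one, then the red one. Do not press the white key of the spare timer, do not lift the timers or push them out of place, and do not knock or move the cartridges and the other things on the bench.

Things in the scene. Friction and masses are not known exactly. Their poses are not given: they have to be found in the camera images.
- timer_green: green-key bench timer (times the green-tagged cartridge): loose grey plastic block on a rubber foot, 80 (x) x 64 (y) x 26 mm high, about 0.3 kg, lying flat on the table. Origin: centre of its underside; z up; its dark display lies along its -x edge, its round key 11 mm towards +x from the centre
- key_green_top (a point): centre of the flat top face of the green key, a green round button 36 mm across whose top stands 22 mm proud of the block (48 mm above the table) when up and 12 mm proud when fully down; the point moves with the key. Nothing else on the timer is higher than 28 mm
- key_green (a joint): how far the green key is pushed in: 0 = up, 0.010 m = fully down at its stop; past half-way counts as down. It gives way steadily at about 3 N and stays where it is left. Its top is cushioned: it yields springily 1.2 N per mm (about 2 mm before the key moves, and on past the stop, 10 mm in all) and comes back when let go. Over 22 N on a timer is too rough
- timer_yellow: yellow-key bench timer (times the yellow-tagged cartridge): loose grey plastic block on a rubber foot, 80 (x) x 64 (y) x 26 mm high, about 0.3 kg, lying flat on the table. Origin: centre of its underside; z up; its dark display lies along its -x edge, its round key 11 mm towards +x from the centre
- key_yellow_top (a point): centre of the flat top face of the yellow key, a yellow round button 36 mm across whose top stands 22 mm proud of the block (48 mm above the table) when up and 12 mm proud when fully down; the point moves with the key. Nothing else on the timer is higher than 28 mm
- key_yellow (a joint): how far the yellow key is pushed in: 0 = up, 0.010 m = fully down at its stop; past half-way counts as down. It gives way steadily at about 3 N and stays where it is left. Its top is cushioned: it yields springily 1.2 N per mm (about 2 mm before the key moves, and on past the stop, 10 mm in all) and comes back when let go. Over 22 N on a timer is too rough
- timer_red: red-key bench timer (times the red-tagged cartridge): loose grey plastic block on a rubber foot, 80 (x) x 64 (y) x 26 mm high, about 0.3 kg, lying flat on the table. Origin: centre of its underside; z up; its dark display lies along its -x edge, its round key 11 mm towards +x from the centre
- key_red_top (a point): centre of the flat top face of the red key, a red round button 36 mm across whose top stands 22 mm proud of the block (48 mm above the table) when up and 12 mm proud when fully down; the point moves with the key. Nothing else on the timer is higher than 28 mm
- key_red (a joint): how far the red key is pushed in: 0 = up, 0.010 m = fully down at its stop; past half-way counts as down. It gives way steadily at about 3 N and stays where it is left. Its top is cushioned: it yields springily 1.2 N per mm (about 2 mm before the key moves, and on past the stop, 10 mm in all) and comes back when let go. Over 22 N on a timer is too rough
- timer_white: white-key bench timer (the spare, not to be pressed): loose grey plastic block on a rubber foot, 80 (x) x 64 (y) x 26 mm high, about 0.3 kg, lying flat on the table. Origin: centre of its underside; z up; its dark display lies along its -x edge, its round key 11 mm towards +x from the centre
- key_white_top (a point): centre of the flat top face of the white key, a white round button 36 mm across whose top stands 22 mm proud of the block (48 mm above the table) when up and 12 mm proud when fully down; the point moves with the key. Nothing else on the timer is higher than 28 mm
- key_white (a joint): how far the white key is pushed in: 0 = up, 0.010 m = fully down at its stop; past half-way counts as down. It gives way steadily at about 3 N and stays where it is left. Its top is cushioned: it yields springily 1.2 N per mm (about 2 mm before the key moves, and on past the stop, 10 mm in all) and comes back when let go. Over 22 N on a timer is too rough
- cartridge_green: sample cartridge, green dot on its lid and green mark on its label: white plastic with blue foot and blue lid, 34 x 34 x 65 mm high, 0.09 kg, loose, upright; stands about 85 mm from the centre of the green timer, on the key side. Origin: centre of underside, z up
- cartridge_yellow: sample cartridge, yellow dot on its lid and yellow mark on its label: white plastic with blue foot and blue lid, 34 x 34 x 65 mm high, 0.09 kg, loose, upright; stands about 85 mm from the centre of the yellow timer, on the key side. Origin: centre of underside, z up
- cartridge_red: sample cartridge, red dot on its lid and red mark on its label: white plastic with blue foot and blue lid, 34 x 34 x 65 mm high, 0.09 kg, loose, upright; stands about 85 mm from the centre of the red timer, on the key side. Origin: centre of underside, z up
- specimen_jar: specimen jar with orange screw lid, 56 mm across, 59 mm high, loose, standing. Origin: centre of underside
- marker: white marker pen with green cap, 126 mm long (along its x), 17 mm thick, loose, lying across on the table nearer the robot than the timers. Origin: middle of its underside
- wash_bottle: small white bottle with orange cap, 50 mm across, 110 mm high, loose, standing left of the timers. Origin: centre of underside
- carton: white carton with blue stripes, 55 x 85 x 90 mm high, loose, standing right of the timers. Origin: centre of underside
Mind the look-alikes: they are no part of the job. Leave any pink, purple or turquoise look-alike of the timer_green alone.

How it is judged:
By the outcome, as a careful person would: the job done as asked, in the order asked, and still so for the second after the job is handed in, with the robot touching nothing.
It also fails if it takes over 48 s, if anything falls off the work surface, if the arm or the gripper's body presses on something with over 40 N, if the wrist force passes 120 N, or if a joint passes its speed limit or range.

## Working session

There is one attempt and no reset: what is moved stays moved. The work goes in short steps, Python scripts to look and compute and a shell command to move; the robot and the scene stay as the last step left them, time stands still between calls to the robot, and variables do not carry over. Pictures are saved under pics/ and viewed, about 8 in all and at most 12, crops included, and the job is handed in when it is done.

```bash
ls; mkdir -p pics; python3 - <<'E'
from cell import robot, viewer
import cv2, numpy as np
s=robot.observe(); print({k:np.round(v,3) for k,v in s.items()})
for n in ("top","side"):
    cv2.imwrite(f"pics/{n}0.png",viewer.read_camera(n)); m=viewer.camera_model(n); print(n,{k:np.round(v,3).tolist() for k,v in m.items()})
print(viewer.camera_model("wrist"))
E
```

```text
pics
{'time': np.float64(0.0), 'qpos': array([ 1.194,  0.343,  1.525, -0.   ,  1.275, -0.146]), 'qvel': array([-0.003, -0.   , -0.001,  0.001, -0.001,  0.   ]), 'joint_efforts': array([ 1.0000e-03, -4.3122e+01, -2.4423e+01,  7.2000e-02,  5.5000e-02,
       -0.0000e+00]), 'tool_pos': array([0.12 , 0.511, 0.404]), 'tool_rot': array([-3.14 , -0.   ,  2.911]), 'contact_force': array([ 0.636, -0.039,  0.146]), 'torque': array([ 0.071, -0.036,  0.   ]), 'opening': np.float64(0.092)}
top {'fx': 456.349, 'fy': 456.349, 'cx': 318.746, 'cy': 245.494, 'pose': [[0.016, 0.982, -0.19, 0.333], [-1.0, 0.012, -0.017, -0.014], [-0.015, 0.19, 0.982, 1.071], [0.0, 0.0, 0.0, 1.0]]}
side {'fx': 544.428, 'fy': 544.428, 'cx': 320.389, 'cy': 236.556, 'pose': [[0.716, 0.36, -0.598, -0.156], [-0.698, 0.353, -0.623, -0.72], [-0.013, 0.864, 0.504, 0.642], [0.0, 0.0, 0.0, 1.0]]}
{'fx': 371.64829954431775, 'fy': 371.64829954431775, 'cx': 314.543552086158, 'cy': 235.26129493254726, 'mount': array([[ 3.52194213e-04,  9.67485560e-01,  2.52926012e-01,
         6.78605945e-02],
       [ 9.99999705e-01, -1.68114808e-04, -7.49410701e-04,
        -2.38033432e-04],
       [-6.82523424e-04,  2.52926201e-01, -9.67485334e-01,
         2.02432911e-02],
       [ 0.00000000e+00,  0.00000000e+00,  0.00000000e+00,
         1.00000000e+00]])}
```

View pics/top0.png

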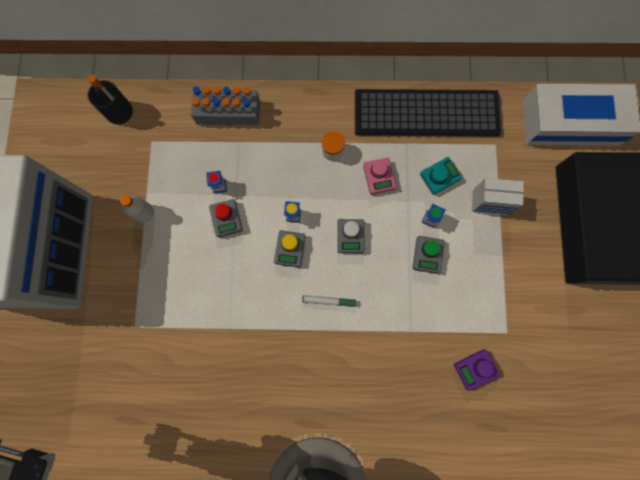

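Top view: green key about (431,248), yellow (289,242), red (223,212) and white (351,229). The look-alikes are turquoise (440,175), pink (380,170) and purple (485,368). I'll measure by colour mask and rays.

```bash
cat > h.py <<'E'
import cv2, numpy as np
from cell import robot, viewer
from scipy.spatial.transform import Rotation as R
def cast(n,px,z,T=None):
    m=viewer.camera_model(n); u,v=(px[0]-m["cx"])/m["fx"],(px[1]-m["cy"])/m["fy"]
    if n=="wrist":
        s=robot.observe() if T is None else T
        P=np.eye(4); P[:3,:3]=R.from_euler("xyz",s["tool_rot"]).as_matrix(); P[:3,3]=s["tool_pos"]; P=P@m["mount"]
        r=np.hypot(u,v); k=np.sin(r)/r if r>0 else 1; d=np.array([u*k,-v*k,-np.cos(r)])
    else: P=m["pose"]; d=np.array([u,-v,-1])
    d=P[:3,:3]@d; o=P[:3,3]; return o+d*(z-o[2])/d[2]
HSV=dict(green=((50,120,50),(72,255,255)),yellow=((20,130,90),(33,255,255)),red=((0,170,70),(5,255,255)),red2=((174,170,70),(179,255,255)))
def mask(im,c):
    h=cv2.cvtColor(im,cv2.COLOR_BGR2HSV); m=cv2.inRange(h,*HSV[c])
    if c=="red": m|=cv2.inRange(h,*HSV["red2"])
    return m
def blobs(im,c,amin=25):
    n,l,st,ce=cv2.connectedComponentsWithStats(mask(im,c))
    return sorted([(int(st[i,4]),ce[i].round(1).tolist(),st[i,2:4].tolist()) for i in range(1,n) if st[i,4]>=amin],reverse=True)[:8]
E
python3 - <<'E'
from h import *
for n in("top","side"):
    im=cv2.imread(f"pics/{n}0.png")
    for c in("green","yellow","red"):
        for b in blobs(im,c,40): print(n,c,b,cast(n,b[1],.047).round(3))
im=cv2.imread("pics/top0.png")[130:280,190:470]; cv2.imwrite("pics/crop.png",cv2.resize(im,None,fx=2.8,fy=2.8,interpolation=3))
E
```

```text
top green (210, [431.0, 248.0], [17, 15]) [ 0.528 -0.252  0.047]
top green (84, [451.2, 168.5], [12, 14]) [ 0.719 -0.305  0.047]
top green (80, [467.2, 375.0], [12, 17]) [ 0.25  -0.321  0.047]
top green (77, [427.9, 264.5], [16, 8]) [ 0.49  -0.244  0.047]
top green (73, [287.1, 258.5], [15, 6]) [0.5   0.075 0.047]
top green (67, [350.5, 245.9], [14, 5]) [ 0.531 -0.069  0.047]
top green (65, [227.0, 227.0], [15, 7]) [0.572 0.216 0.047]
top green (62, [382.6, 184.3], [14, 7]) [ 0.679 -0.144  0.047]
top yellow (201, [289.2, 241.6], [16, 16]) [0.539 0.072 0.047]
top yellow (73, [291.2, 207.9], [10, 9]) [0.619 0.069 0.047]
top red (180, [222.2, 211.1], [15, 15]) [0.61  0.23  0.047]
top red (59, [213.2, 177.4], [9, 8]) [0.692 0.256 0.047]
side green (272, [413.7, 297.7], [18, 18]) [ 0.515 -0.263  0.047]
side green (112, [335.7, 405.8], [12, 18]) [ 0.234 -0.341  0.047]
side green (49, [495.9, 270.8], [7, 10]) [ 0.696 -0.323  0.047]
side yellow (181, [298.5, 233.8], [14, 15]) [0.525 0.058 0.047]
side red (126, [276.8, 201.6], [13, 12]) [0.594 0.212 0.047]
```

View pics/crop.png

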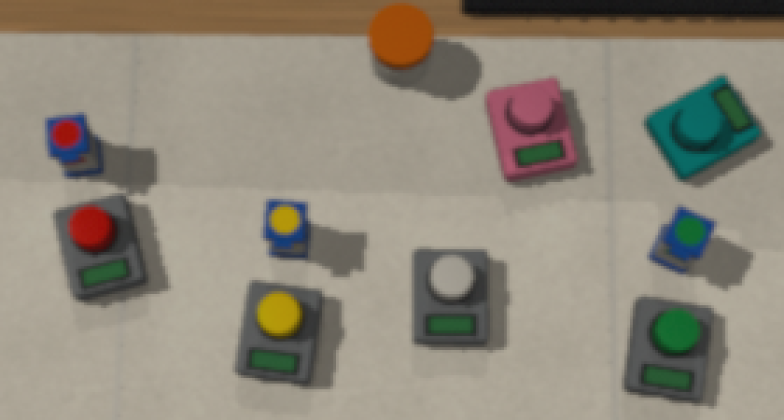

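View pics/side0.png

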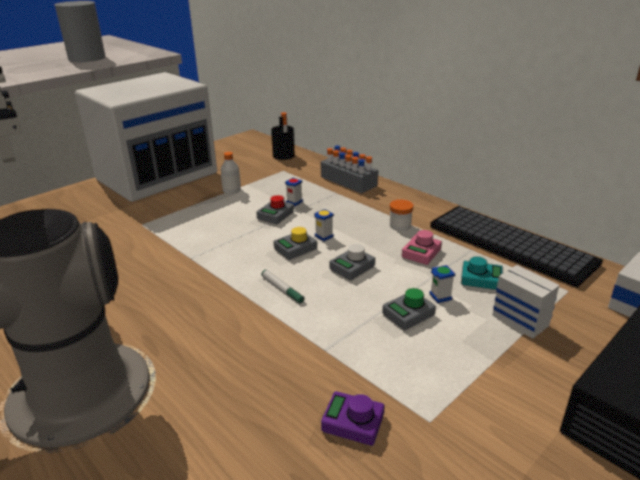

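The rays agree between views: the side blobs include the key skirt, which explains their 14 mm shift towards the camera. The crop shows the green key with the dark grey block (green dot cartridge beside it) at crop (677,330), yellow (279,313) and red (92,228). Turquoise, pink and purple have coloured bodies, so they are look-alikes. Next I close the fingers and head to the green key.

```bash
python3 -m creep '[[[24,-33,0,0,0,0],[24,-33,0,0,0,0],[24,-33,0,0,0,0],[24,-33,0,0,0,0],[24,-33,0,0,0,0]]]' 1 10
python3 -m creep '[[[24,-33,0,0,0,0],[24,-33,0,0,0,0],[24,-33,0,0,0,0],[24,-33,0,0,0,0],[24,-33,0,0,0,0]]]'
```

```text
time: 0.52
tool_pos: [0.2383, 0.3448, 0.4012]
tool_rot: [-3.139, -0.003, 2.924]
contact_force: [0.6, 0.4, 0.6]
opening: 0.0628
time: 0.93
tool_pos: [0.3582, 0.174, 0.4007]
tool_rot: [-3.138, -0.004, 2.926]
contact_force: [1.9, 1.4, 0.4]
opening: 0.0295
```

```bash
python3 -m creep '[[[15,-35,0,0,0,0],[15,-35,0,0,0,0],[15,-35,0,0,0,0],[15,-35,0,0,0,0],[15,-35,0,0,0,0]]]'
python3 -m creep '[[[15,-35,0,0,0,0],[15,-35,0,0,0,0],[15,-35,0,0,0,0],[15,-35,0,0,0,0],[15,-35,0,0,0,0]]]'
python3 -m creep '[[[12,-37,0,0,0,0],[8,-20,0,0,0,0],[0,0,0,0,0,0],[0,0,0,0,0,0]]]'
python3 - <<'E'
from h import *
s=robot.observe(); im=viewer.read_camera("wrist"); cv2.imwrite("pics/w1.png",im)
print(s["tool_pos"].round(4),s["tool_rot"].round(3),s["contact_force"].round(2))
for b in blobs(im,"green",100): print(b,cast("wrist",b[1],.047,s).round(4))
E
```

```text
time: 1.35
tool_pos: [0.4358, -0.011, 0.4001]
tool_rot: [-3.139, -0.004, 2.925]
contact_force: [1.7, 0.3, 0.1]
opening: 0.001
time: 1.77
tool_pos: [0.5118, -0.1964, 0.3987]
tool_rot: [-3.14, -0.007, 2.922]
contact_force: [0.8, -0.2, 0.2]
opening: 0.0006
time: 2.1
tool_pos: [0.5332, -0.2642, 0.3949]
tool_rot: [-3.14, -0.01, 2.915]
contact_force: [-0.5, 0.4, 0.8]
opening: 0.0
[ 0.5332 -0.2642  0.3949] [-3.14  -0.01   2.915] [-0.53  0.37  0.82]
(1203, [324.4, 211.0], [40, 40]) [ 0.5272 -0.2543  0.047 ]
```

View pics/w1.png

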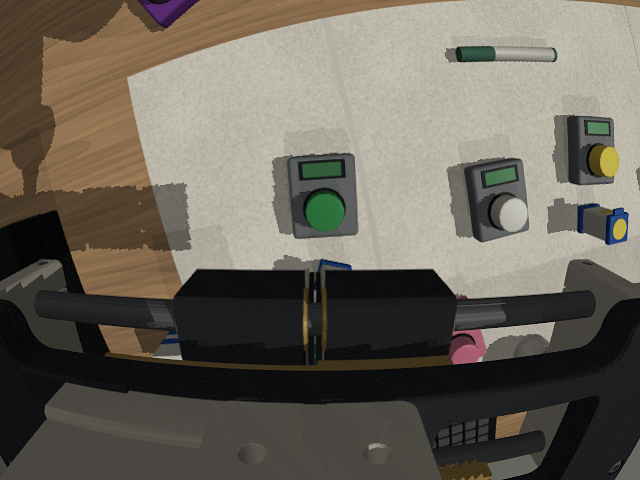

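Wrist view: the green key is at (324,211) and gives (0.527,-0.254), within 3 mm of the top view. The white spare is to the right at (508,213). I'm descending.

```bash
python3 -m creep '[[[-2,10,-36,0,0,0],[0,0,-36,0,0,0],[0,0,-36,0,0,0],[0,0,-30,0,0,0],[0,0,0,0,0,0]]]'
python3 - <<'E'
from h import *
s=robot.observe(); r=R.from_euler("xyz",s["tool_rot"]).as_matrix()
print("tips",(s["tool_pos"]+r[:,2]*robot.tcp_to_tips).round(4),s["contact_force"].round(2))
E
```

```text
time: 2.57
tool_pos: [0.5292, -0.2462, 0.2565]
tool_rot: [-3.139, -0.004, 2.92]
contact_force: [-1.3, 0.4, -0.5]
opening: 0.0007
tips [ 0.5285 -0.2466  0.0785] [-1.27  0.36 -0.5 ]
```

```bash
python3 -m creep '[[[0,-6,-12,0,0,0],[0,0,-10,0,0,0],[0,0,0,0,0,0],[0,0,0,0,0,0]]]'
python3 - <<'E'
from h import *
s=robot.observe(); r=R.from_euler("xyz",s["tool_rot"]).as_matrix()
print("tips",(s["tool_pos"]+r[:,2]*robot.tcp_to_tips).round(4),s["contact_force"].round(2))
im=viewer.read_camera("wrist"); cv2.imwrite("pics/w2.png",im)
E
```

```text
time: 2.9
tool_pos: [0.5301, -0.2502, 0.2367]
tool_rot: [-3.138, -0.001, 2.924]
contact_force: [0.7, 0.1, -0.1]
opening: 0.0006
tips [ 0.5299 -0.2508  0.0587] [ 0.66  0.11 -0.11]
```

View pics/w2.png

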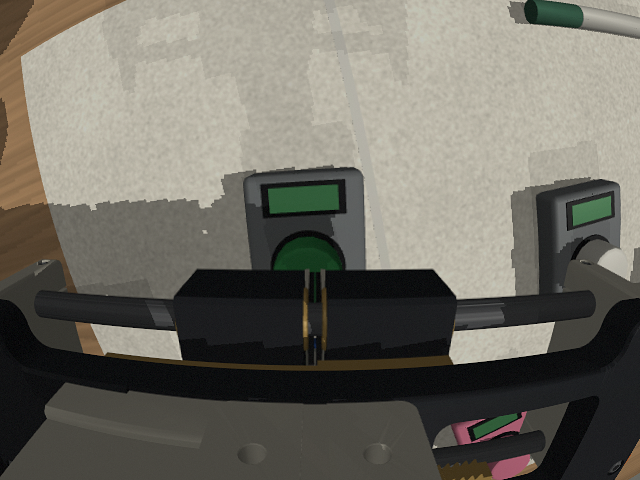

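The fingers are over the green key, which spans about x=272–345 under the jaw line at x≈315, within about 2 mm. I press down to about 36 mm.

```bash
python3 -m creep '[[[0,-2,-7,0,0,0],[0,0,-5,0,0,0],[0,0,-5,0,0,0],[0,0,-3,0,0,0],[0,0,0,0,0,0]]]'
```

```text
time: 3.37
tool_pos: [0.5312, -0.2531, 0.2194]
tool_rot: [-3.135, 0.007, 2.924]
contact_force: [0.4, 0.1, 1.5]
opening: 0.0002
```

```bash
python3 -m creep '[[[0,0,-4,0,0,0],[0,0,-3,0,0,0],[0,0,0,0,0,0]]]'; python3 -m creep '[[[0,0,-2,0,0,0],[0,0,0,0,0,0],[0,0,0,0,0,0]]]'
```

```text
time: 3.62
tool_pos: [0.5313, -0.2532, 0.2126]
tool_rot: [-3.135, 0.008, 2.924]
contact_force: [-0.2, 1.2, 5.2]
opening: 0.0003
time: 3.87
tool_pos: [0.5313, -0.2532, 0.2115]
tool_rot: [-3.135, 0.008, 2.924]
contact_force: [-1.2, 1.6, 6.7]
opening: 0.0002
```

Green bottomed: 6.7 N with tips at 33.5 mm. Now up, and check it from the wrist camera.

```bash
python3 -m creep '[[[0,0,15,0,0,0],[0,0,35,0,0,0],[0,0,40,0,0,0],[0,0,40,0,0,0],[0,0,40,0,0,0]]]'
python3 -m creep '[[[1,38,0,0,0,0],[1,38,0,0,0,0],[1,38,0,0,0,0],[1,38,0,0,0,0],[1,38,0,0,0,0]]]'
python3 -m creep '[[[1,38,0,0,0,0],[1,38,0,0,0,0],[1,38,0,0,0,0],[1,20,0,0,0,0],[0,0,0,0,0,0]]]'
python3 - <<'E'
from h import *
s=robot.observe(); im=viewer.read_camera("wrist"); cv2.imwrite("pics/w3.png",im)
r=R.from_euler("xyz",s["tool_rot"]).as_matrix()
print("tips",(s["tool_pos"]+r[:,2]*robot.tcp_to_tips).round(4),s["contact_force"].round(2))
for b in blobs(im,"yellow",100): print(b,cast("wrist",b[1],.047,s).round(4))
t=viewer.read_camera("side"); cv2.imwrite("pics/s3.png",t)
a=cv2.imread("pics/side0.png")[260:340,370:470]; print(blobs(t,"green",100)); cv2.imwrite("pics/c3.png",np.hstack([cv2.resize(x,(400,320)) for x in(a,t[260:340,370:470])]))
E
```

```text
time: 4.28
tool_pos: [0.5284, -0.2518, 0.376]
tool_rot: [3.141, -0.013, 2.924]
contact_force: [1.4, -1.4, -0.2]
opening: 0.0008
time: 4.7
tool_pos: [0.5337, -0.0641, 0.387]
tool_rot: [-3.133, 0.01, 2.911]
contact_force: [1.6, 0.2, -0.5]
opening: 0.0004
time: 5.12
tool_pos: [0.5359, 0.0821, 0.3863]
tool_rot: [-3.135, 0.01, 2.916]
contact_force: [-0.3, -0.8, -0.6]
opening: 0.0002
tips [0.5375 0.0805 0.2083] [-0.25 -0.81 -0.58]
(1278, [306.5, 217.6], [40, 42]) [0.5369 0.0723 0.047 ]
[(217, [413.2, 300.0], [19, 15]), (151, [335.5, 405.9], [15, 19])]
```

View pics/c3.png

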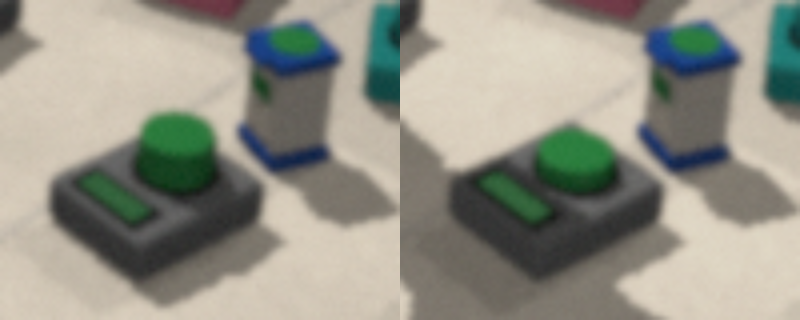

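The before/after crop shows the green key visibly lower, with timer and cartridge unmoved. Next is yellow: wrist (0.537,0.072), top (0.539,0.072).

```bash
python3 -m creep '[[[0,-4,-36,0,0,0],[0,-4,-36,0,0,0],[0,0,-36,0,0,0],[0,0,-26,0,0,0],[0,0,0,0,0,0]]]'
python3 - <<'E'
from h import *
s=robot.observe(); r=R.from_euler("xyz",s["tool_rot"]).as_matrix()
print("tips",(s["tool_pos"]+r[:,2]*robot.tcp_to_tips).round(4),s["contact_force"].round(2))
E
```

```text
time: 5.63
tool_pos: [0.5366, 0.0635, 0.2503]
tool_rot: [-3.133, 0.021, 2.908]
contact_force: [-0.5, 0.1, -0.3]
opening: 0.0002
tips [0.5398 0.0612 0.0723] [-0.52  0.08 -0.29]
```

```bash
python3 -m creep '[[[2,9,-8,0,1.2,0],[0,2,-6,0,0,0],[0,0,0,0,0,0],[0,0,0,0,0,0]]]'
python3 - <<'E'
from h import *
s=robot.observe(); r=R.from_euler("xyz",s["tool_rot"]).as_matrix()
print("tips",(s["tool_pos"]+r[:,2]*robot.tcp_to_tips).round(4),s["tool_rot"].round(3),s["contact_force"].round(2))
E
```

```text
time: 5.97
tool_pos: [0.54, 0.0694, 0.2375]
tool_rot: [-3.127, 0.0, 2.902]
contact_force: [0.7, -0.3, 0.6]
opening: 0.0005
tips [0.5394 0.0668 0.0595] [-3.127  0.     2.902] [ 0.72 -0.33  0.57]
```

```bash
python3 -m creep '[[[0,5,-5,0,0,0],[0,0,-6,0,0,0],[0,0,-5,0,0,0],[0,0,-4,0,0,0],[0,0,0,0,0,0]]]'
```

```text
time: 6.38
tool_pos: [0.5412, 0.0736, 0.2203]
tool_rot: [-3.128, 0.009, 2.902]
contact_force: [-1.0, -0.6, 2.4]
opening: 0.0005
```

```bash
python3 -m creep '[[[0,0,-5,0,0,0],[0,0,-4,0,0,0],[0,0,0,0,0,0]]]'; python3 -m creep '[[[0,0,-1,0,0,0],[0,0,0,0,0,0],[0,0,0,0,0,0]]]'
```

```text
time: 6.63
tool_pos: [0.5413, 0.0736, 0.2114]
tool_rot: [-3.128, 0.011, 2.902]
contact_force: [-2.0, -0.1, 7.4]
opening: 0.0005
time: 6.88
tool_pos: [0.5413, 0.0737, 0.2109]
tool_rot: [-3.128, 0.011, 2.903]
contact_force: [-2.2, -0.6, 7.0]
opening: 0.0003
```

Yellow bottomed at 7 N. Up, then across to red at about (0.611,0.230).

```bash
python3 -m creep '[[[0,0,15,0,0,0],[0,0,35,0,0,0],[0,0,40,0,0,0],[0,0,40,0,0,0],[0,0,40,0,0,0]]]'
python3 -m creep '[[[14,32,0,0,0,0],[14,32,0,0,0,0],[14,32,0,0,0,0],[14,32,0,0,0,0],[10,22,0,0,0,0]]]'
python3 -m creep '[[[0,0,0,0,0,0],[0,0,0,0,0,0]]]'
python3 - <<'E'
from h import *
s=robot.observe(); im=viewer.read_camera("wrist"); cv2.imwrite("pics/w4.png",im)
r=R.from_euler("xyz",s["tool_rot"]).as_matrix()
print("tips",(s["tool_pos"]+r[:,2]*robot.tcp_to_tips).round(4),s["tool_rot"].round(3),s["contact_force"].round(2))
for b in blobs(im,"red",100): print(b,cast("wrist",b[1],.047,s).round(4))
t=viewer.read_camera("side"); cv2.imwrite("pics/s4.png",t)
print(blobs(t,"yellow",100)) 
E
```

```text
time: 7.3
tool_pos: [0.5381, 0.0737, 0.3757]
tool_rot: [-3.123, -0.011, 2.902]
contact_force: [0.5, -1.0, -0.1]
opening: 0.0003
time: 7.72
tool_pos: [0.6065, 0.225, 0.3877]
tool_rot: [-3.129, 0.009, 2.894]
contact_force: [0.2, 0.6, -1.0]
opening: 0.0001
time: 7.88
tool_pos: [0.6073, 0.23, 0.3855]
tool_rot: [-3.13, 0.008, 2.899]
contact_force: [-0.0, -1.5, 0.1]
opening: 0.0006
tips [0.6082 0.2276 0.2075] [-3.13   0.008  2.899] [-0.04 -1.46  0.07]
(1299, [321.6, 215.9], [40, 42]) [0.6085 0.2319 0.047 ]
[(133, [298.2, 236.2], [16, 11])]
```

View pics/w4.png

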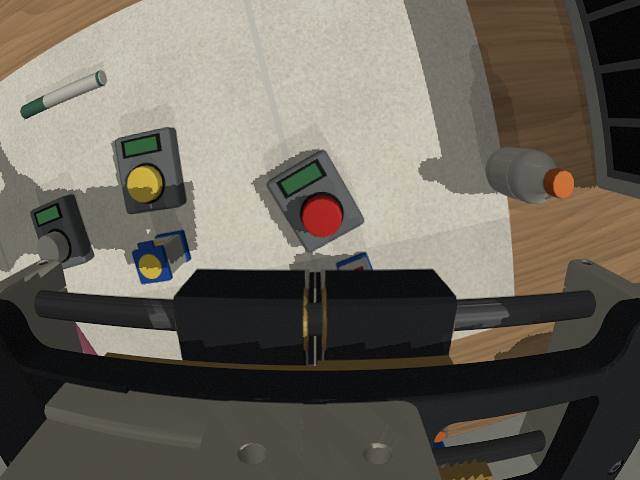

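Red is at (322,216), giving (0.609,0.232), versus (0.611,0.230) from the top view. The yellow blob in the side view shrank from 15 to 11 px high, so that key is down. The bottle at (530,175) is well clear. Now red.

```bash
python3 -m creep '[[[1,2,-36,0,0,0],[1,1,-36,0,0,0],[0,0,-36,0,0,0],[0,0,-30,0,0,0],[0,0,0,0,0,0]]]'
python3 - <<'E'
from h import *
s=robot.observe(); r=R.from_euler("xyz",s["tool_rot"]).as_matrix()
print("tips",(s["tool_pos"]+r[:,2]*robot.tcp_to_tips).round(4),s["tool_rot"].round(3),s["contact_force"].round(2))
E
```

```text
time: 8.4
tool_pos: [0.6076, 0.2253, 0.2472]
tool_rot: [-3.132, 0.015, 2.892]
contact_force: [-2.0, -0.5, -0.5]
opening: 0.0004
tips [0.6098 0.223  0.0692] [-3.132  0.015  2.892] [-2.01 -0.55 -0.48]
```

```bash
python3 -m creep '[[[2,7,-7,0,0.8,0],[0,2,-4,0,0,0],[0,0,0,0,0,0],[0,0,0,0,0,0]]]'
python3 - <<'E'
from h import *
s=robot.observe(); r=R.from_euler("xyz",s["tool_rot"]).as_matrix()
print("tips",(s["tool_pos"]+r[:,2]*robot.tcp_to_tips).round(4),s["tool_rot"].round(3),s["contact_force"].round(2))
E
```

```text
time: 8.73
tool_pos: [0.6109, 0.2326, 0.2396]
tool_rot: [-3.129, 0.003, 2.888]
contact_force: [0.1, 0.0, 0.5]
opening: 0.0004
tips [0.6109 0.2304 0.0616] [-3.129e+00  3.000e-03  2.888e+00] [0.15 0.04 0.51]
```

```bash
python3 -m creep '[[[0,0,-5,0,0,0],[0,0,-6,0,0,0],[0,0,-6,0,0,0],[0,0,-5,0,0,0],[0,0,0,0,0,0]]]'; python3 -m creep '[[[0,0,-5,0,0,0],[0,0,-3,0,0,0],[0,0,0,0,0,0]]]'
```

```text
time: 9.15
tool_pos: [0.6123, 0.2331, 0.2215]
tool_rot: [-3.134, 0.012, 2.888]
contact_force: [-0.2, -0.7, 1.7]
opening: 0.0005
time: 9.4
tool_pos: [0.6125, 0.2331, 0.2136]
tool_rot: [-3.135, 0.014, 2.889]
contact_force: [-1.4, -0.3, 4.0]
opening: 0.0002
```

```bash
python3 -m creep '[[[0,0,-3,0,0,0],[0,0,0,0,0,0],[0,0,0,0,0,0]]]'
python3 -m creep '[[[0,0,15,0,0,0],[0,0,35,0,0,0],[0,0,40,0,0,0],[0,0,40,0,0,0],[0,0,40,0,0,0]]]'
python3 -m creep '[[[-30,0,0,0,0,0],[-30,0,0,0,0,0],[-30,0,0,0,0,0],[-30,0,0,0,0,0],[0,0,0,0,0,0]]]'
python3 -m creep '[[[0,0,0,0,0,0],[0,0,0,0,0,0]]]'
python3 - <<'E'
from h import *
t=viewer.read_camera("side"); cv2.imwrite("pics/s5.png",t); a=cv2.imread("pics/side0.png")
for c in("green","yellow","red"): print(c,blobs(a,c,90),blobs(t,c,60))
f=lambda x:cv2.resize(x[165:345,215:475],(400,277),interpolation=3)
g=lambda x:cv2.resize(x[185:260,245:385],(400,214),interpolation=3)
cv2.imwrite("pics/c5.png",np.vstack([np.hstack([f(a),f(t)]),np.hstack([g(a),g(t)])]))
E
```

```text
time: 9.65
tool_pos: [0.6125, 0.2332, 0.2117]
tool_rot: [-3.135, 0.014, 2.889]
contact_force: [-2.4, -1.9, 7.1]
opening: 0.0009
time: 10.07
tool_pos: [0.6092, 0.2322, 0.374]
tool_rot: [-3.123, -0.008, 2.888]
contact_force: [0.4, 0.6, -0.8]
opening: 0.0005
time: 10.48
tool_pos: [0.4875, 0.2317, 0.3857]
tool_rot: [-3.135, 0.012, 2.886]
contact_force: [0.6, 0.2, -0.6]
opening: 0.0004
time: 10.65
tool_pos: [0.4867, 0.232, 0.3861]
tool_rot: [-3.135, 0.013, 2.888]
contact_force: [-0.4, 0.6, 0.6]
opening: 0.0004
green [(272, [413.7, 297.7], [18, 18]), (112, [335.7, 405.8], [12, 18])] [(218, [413.3, 300.0], [18, 15]), (117, [335.8, 405.3], [14, 20])]
yellow [(181, [298.5, 233.8], [14, 15])] [(140, [298.5, 236.0], [16, 11])]
red [(126, [276.8, 201.6], [13, 12])] [(88, [277.0, 203.5], [13, 8])]
```

View pics/c5.png

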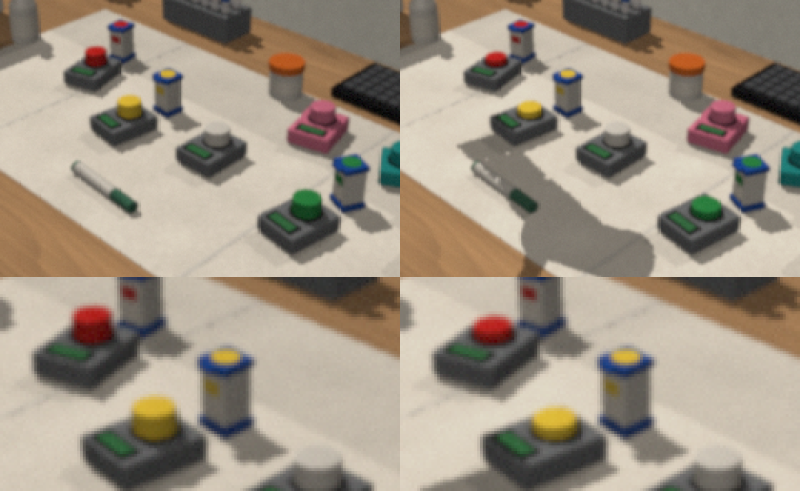

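All three keys are down, white is still up, nothing else has moved and the arm is clear. I'm handing in.

```bash
python3 -c "
from cell import robot
print(robot.observe()['qvel'].round(3)); print(robot.hand_in())"
```

```text
[-0.008  0.015 -0.017 -0.002 -0.002  0.   ]
the job is handed in; nothing more can be done
None
```

I tapped the green, yellow and red keys down, in that order, with closed fingertips. Each went to its stop with about 7 N, well under the 22 N limit. I handed the job in at about 10.7 s with the arm raised clear of everything.

- **Keys:** before/after side views show all three keys lower. Their blobs are 3–4 px shorter and their centres about 2 px lower. The white key is still up.
- **Nothing disturbed:** the timers, cartridges, marker, jar and look-alikes visible in those crops are where they were. The carton was outside the last crop, so I did not recheck it, but the fingers never went near it.
- **Measurements:** top and wrist views agreed to about 3 mm on each key position. The side view's raw key positions were about 14 mm off in x because its blobs include the key's side wall, so I did not use them for aiming.

No check failed. Hand-in reports no verdict.

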